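# Show a bevelled clock glass in the inspection light

### The arm

A 7-joint arm with a two-finger parallel gripper is mounted at the origin on a cart in front of the work surface, level with it; the furniture and walls round the work are solid. World frame = base frame: x ahead of the robot, y to its left, z up, the work surface at z = 0. Lengths are in m, angles in rad, forces in N, time in s.
With the tool pointing down it reaches from about 0.425 to 0.925 m from the base axis. Payload 6.8 kg.
Tool frame: the origin (TCP) lies at the very end of the fingers, on their centre line; the grasp point (between the pads) lies 19 mm behind it (r.tcp_to_grasp is the distance from the TCP to the grasp point, in m); z points along the fingers, y is the line along which they close (so a half turn about z gives the same grasp; the last joint's range is limited). The gripper opens to 85 mm and grips with 20 to 120 N. Pads are 22 mm wide; open, the fingers measure 114 mm over their backs; the gripper's body (76 mm by 85 mm) begins 54 mm behind the grasp point. The pads swing forward as they close: fully open they stand 13 mm farther back than shut.
Start: joints at [1.039, 0.477, 0.022, 1.555, -0.011, 1.109, -0.083], TCP at [0.278, -0.615, 0.194] pointing down, gripper open.
Joint ranges: [-2.96, 2.96], [-0.34, 2.1], [-1.41, 1.46], [0.24, 2.44], [-1.37, 4.51], [0.17, 1.92], [-2.96, 2.96]. Speed limits (rad/s): [2.39, 2.39, 3.14, 3.14, 3.14, 3.14, 3.14].

### API

Orientations are given as a rotation vector (axis times angle).
In Python, from bench import r gives the robot as it stands.
- The arm moves only by the tool step_arm, never from a script. Its argument "moves" is a list of rows, each a list of 7 numbers: the shift along the tool's x, y, z in mm, then the turn, a rotation vector about the tool's x, y, z in rad, then the finger opening in mm, from 0 to 85.4. A call has 1 to 8 rows; each row is the pose to reach, as a shift and turn from the pose commanded when the call began, along the tool's axes at that moment; what a row does not reach only later rows make up. A row lasts 1/10 s, in which the tool goes at most 50 mm and 8.59 degrees, less where a joint would pass 70% of its speed; a pose out of reach is approached as far as the arm can. A call with a gripper value outside its range is refused whole. The fingers move at their own pace and stop on an object; "grip_force" is the grip in N (left out, the last holds). Time passes only in rows, so rows that repeat a pose let the fingers close. It gives the time, the measured TCP pose, the force, the opening and the grip force at its end, in the units of the state.
- r.get_obs(): the state, without advancing time (a new reading comes with each control period).
- r.grab_frame(name): name is "side" or "top" or "wrist"; returns a dict with "image" (400x640x3 uint8, red, green, blue), "depth" (400x640 float32, m along the optical axis (not along the pixel's ray), 0 where there is no reading), "mtx" (3x3 intrinsics, pixels), "rvec" (rotation vector, rad) and "tvec" (3), from world to camera coordinates, as OpenCV has them. Camera axes: x right, y down, z forward; pixel columns grow to the right and rows downward; lengths in m; the calibration is good to about 2 mm. A picture is of the moment at which its call begins.
- r.hand_in(): hands the job in; it is judged then, once.
The state is a dict: "clock": time; "joints": joint angles; "qvel": joint speeds; "tau": joint torques, N m; "tcp_pos": TCP position; "orientation": TCP orientation; "contact_force": force on the tool from outside, world axes, zero at the start; "moment": the same for the moment, N m; "grip_width": finger opening in m; "gripper_force": force on a finger pad.
Only numpy, scipy, OpenCV 4.12 (cv2) and the standard library are available. Lean on these libraries where they do the work, as an engineer would, in place of code of your own. Each camera call takes 0.05 s, during which the arm holds its last target. There are 200 camera calls.

### The job

The lens has come off the light stand: drop its collar back over the bare post, all the way down on the shoulder, with the lens square to the beam, and let it go. Then take the taller of the two bevelled clock glasses out of the rack, gripping it only by its two frosted upright side edges (never touch the polished pane), and hold it upright and still in the light path, centred on the beam midway between lamp and lens and with its polished faces square to the beam; leave the shorter glass and everything else where it is. Finish while still holding the glass there in the light; do not put it down.

Things in the scene. Friction and masses are not known exactly. Their poses are not given: they have to be found in the camera images.
- light_stand: Inspection light stand, fixed: dark steel base 42 x 126 mm (x by y), 11 mm high, two thin pillars; origin under its centre, z up. The beam runs along +y, 130 mm above the worktop, from lamp to lens post. The black lamp barrel, 33 mm in diameter, lies along y from y = -62 to -30 mm (top at z = 147 mm), bright face to +y. The bare lens post stands at y = +48 mm (see lens_home).
- beam_mid (a point): The point on the beam's axis midway between lamp face and lens, where the glass shall be held: 130 mm above the worktop, 5 mm towards the lens from the middle of the stand. Axes as light_stand (y along the beam, z up). With the lens on, there is about 36 mm free along the beam on each side.
- lens_home (a point): Where the lens centre is when its collar is fully down: on the lens post's axis, 130 mm above the worktop. Axes as light_stand (y along the beam). That pillar ends at z = 85 mm in a flat round shoulder 30 mm in diameter; on it stands the bare post, 9 mm in diameter and 18 mm high (tip at z = 103 mm), tapered over its last 5 mm.
- lens_mid (a point): Centre of the lens in its holder, which starts upright on the worktop: a black square cell 46 mm wide (x), 46 mm high (z), 12 mm thick (y) with a round lens, optical axis along y (either way round is the same), on an aluminium collar. This point is 45 mm above the collar's underside. The cell's flat upright sides at x = -23 and +23 mm are good to grip.
- glass_rack: Wooden rack for glasses, fixed to the worktop: 68 x 76 mm (x by y), 20 mm high; origin at the centre of the underside, z up. Two slots 42 mm long (along x), 10 mm wide (along y) and 12 mm deep, their floors at z = 8 mm, at y = -16 and +16 mm. Either glass may stand in either slot.
- tall_glass_mid (a point): Centre of the taller bevelled clock glass, a loose piece of 30 to 65 g upright in a slot of the rack: 40 mm wide (x), 8 mm thick (y), 56 mm high (z), this point half-way up. Its polished faces look along +y and -y; its frosted upright side edges are flat, 5.5 mm thick, at x = -20 and +20 mm. To be gripped across x (40 mm), on these edges only.
- tall_glass_pane: The polished, transparent pane of the taller glass (all but the outermost 2 mm at its edges, and 8 mm thick where the edges are 5.5 mm): no finger may touch it. Origin at the middle of the glass's lower edge, axes as the glass.
- tall_glass: The taller glass as a whole: the same piece as tall_glass_mid, origin at the middle of its lower edge, axes as there.
- lens_holder: The lens holder as a whole (same loose piece as lens_mid, 50 to 100 g), origin at the centre of the underside of its collar, axes as there. The collar is 22 mm high, 21 mm in diameter with a flange 32 mm in diameter and 4 mm thick at its foot, and is bored from below, 12 mm in diameter and 22 mm deep. The cell begins above it.
- short_glass_mid (a point): Centre of the shorter bevelled glass, 32 mm wide (x), 8 mm thick (y), 36 mm high (z), upright in the other slot of the rack. To be left there.
- movement_holder: Bystander: round movement holder with a watch movement, 53 mm across, 27 mm high, behind the work. Origin at the centre of its underside.
- loupe: Bystander: black watchmaker's eyeglass, 36 mm across, 31 mm high, at the left in front of the wooden case. Origin at the centre of its underside.
- tweezers: Bystander: steel tweezers 116 mm long, lying in front of the wooden case. Origin at the middle of the underside.

How it is judged:
By the outcome, as a careful person would: the job done as asked, in the order asked, and still so for the second after the job is handed in, while the arm keeps its last pose, push and grip.
It also fails if it takes over 51 s, if anything falls off the work surface, if the arm or the gripper's body presses on something with over 40 N, if the wrist force passes 120 N, or if a joint passes its speed limit or range.

## Working session

There is one attempt and no reset: what is moved stays moved. The work goes in short steps, Python scripts to look and compute and a tool call to move; the robot and the scene stay as the last step left them, time stands still between calls to the robot, and variables do not carry over. Pictures are saved under pics/ and viewed, at most 10 in all, crops included, and the job is handed in when it is done.

Besides the shell and the picture viewer there is one more tool, called after "Call:" by a JSON object that holds its "api" and its "payload", one argument or row to a line. step_arm: Moves the arm, as the interface text tells. Its arguments: {"type":"object","properties":{"moves":{"type":"array","items":{"type":"array","items":{"type":"number"}}},"grip_force":{"type":"number"}},"required":["moves"]}

```bash
mkdir -p pics; ls; cat > h.py <<'E'
import numpy as np,cv2
from scipy.spatial.transform import Rotation as R
from bench import r
def grab(n):
    f=r.grab_frame(n); np.savez('pics/'+n+'.npz',**f); return f
def load(n): return dict(np.load('pics/'+n+'.npz'))
def cloud(f):
    d=f['depth'];v,u=np.mgrid[:400,:640];K=f['mtx']
    P=np.stack([(u-K[0,2])/K[0,0]*d,(v-K[1,2])/K[1,1]*d,d],-1)
    M=cv2.Rodrigues(f['rvec'])[0]
    W=(P-np.ravel(f['tvec']))@M
    W[d==0]=np.nan
    return W
def proj(f,p): return cv2.projectPoints(np.array(p,float).reshape(-1,1,3),f['rvec'],f['tvec'],f['mtx'],None)[0].reshape(-1,2)
E
python3 - <<'E'
from h import *
for n in ['top','side']:
    f=grab(n); cv2.imwrite(f'pics/{n}1.png',f['image'][...,::-1])
    M=cv2.Rodrigues(f['rvec'])[0]; print(n,-M.T@np.ravel(f['tvec']),M[2],f['mtx'][0,0])
print(r.get_obs())
E
```

```text
pics
top [ 0.33599359 -0.0623919   0.94534965] [ 0.15643884 -0.00113817 -0.98768699] 406.00471700174893
side [0.10958656 0.49879675 0.63932761] [ 0.43215841 -0.64691428 -0.62828418] 370.60592981017527
{'clock': 0.1, 'joints': array([ 1.03894889,  0.47769382,  0.02235449,  1.5563498 , -0.01151167,
        1.10932848, -0.08307975]), 'qvel': array([-0.00029633, -0.00169267, -0.00201708, -0.00278282, -0.00156367,
       -0.00132642, -0.00066911]), 'tau': array([ 5.42439491e-03, -5.97760963e+01,  1.61459494e+00, -2.81954080e+01,
        1.29305638e-02,  5.10688842e-03,  8.63315222e-06]), 'tcp_pos': array([ 0.27727968, -0.6147573 ,  0.19284024]), 'orientation': array([-3.06978320e+00, -6.60356193e-01,  7.19582848e-04]), 'contact_force': array([ 0.59068986,  0.17393846, -0.48362203]), 'moment': array([-0.01230901, -0.00282718,  0.0264729 ]), 'gripper_force': 0.0, 'grip_width': 0.08508819112224328}
```

View pics/top1.png

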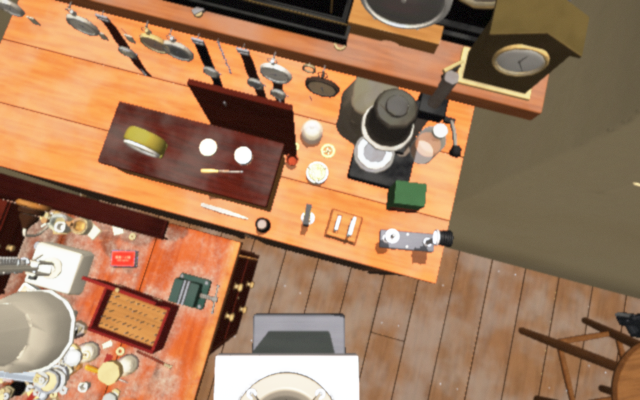

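View pics/side1.png

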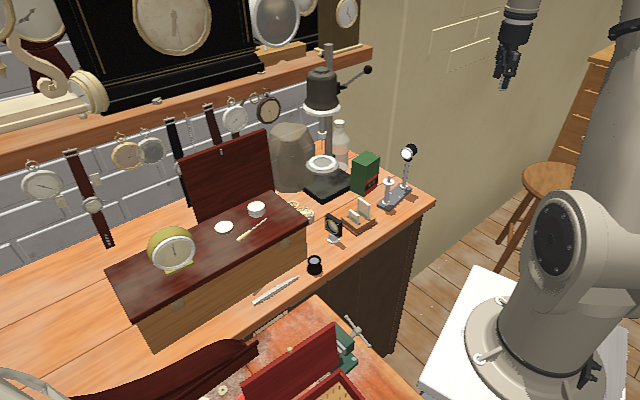

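The top view shows the lens holder near (307,215), the rack with two glasses at (345,226), and the stand around (412,238) with the lamp at (445,238) on the −y side. In the side view the lens is at (333,228), the rack at (357,217) and the stand at (400,180).

```bash
python3 - <<'E'
from h import *
f=load('top');W=cloud(f)
for nm,(u,v) in dict(post=(392,235),base=(412,240),lamp=(445,238),rack=(345,236),lens=(307,212),g1=(338,222),g2=(351,225)).items():
    print(nm,W[v-1:v+2,u-1:u+2].reshape(-1,3)[[1,4,7]].round(3).tolist())
def seg(zlo,zhi,xr,yr,W):
    m=(W[...,2]>zlo)&(W[...,2]<zhi)&(W[...,0]>xr[0])&(W[...,0]<xr[1])&(W[...,1]>yr[0])&(W[...,1]<yr[1]);return m
c=W[212,307]
# boxes
Wl=W[230:250,375:440].reshape(-1,3)
for nm,(z0,z1,u0,u1,v0,v1) in dict(base=(.005,.018,372,440,222,256),lamp=(.12,.16,425,460,225,252),post=(.07,.11,380,405,225,250),rack=(.013,.026,322,365,205,245),lens=(.03,.08,295,320,200,232),glass=(.03,.09,325,362,207,240)).items():
    P=W[v0:v1,u0:u1].reshape(-1,3);P=P[(P[:,2]>z0)&(P[:,2]<z1)]
    if len(P)<3: print(nm,len(P));continue
    rect=cv2.minAreaRect((P[:,:2]*1000).astype(np.float32));print(nm,len(P),rect,P[:,2].min().round(3),P[:,2].max().round(3))
g=f['image'][190:265,285:465];cv2.imwrite('pics/c1.png',cv2.resize(g[...,::-1],None,fx=4.4,fy=4.4,interpolation=cv2.INTER_CUBIC))
E
```

```text
post [[0.412, -0.223, 0.101], [0.41, -0.222, 0.103], [0.408, -0.223, 0.097]]
base [[0.409, -0.286, 0.01], [0.407, -0.286, 0.011], [0.404, -0.285, 0.012]]
lamp [[0.402, -0.319, 0.145], [0.4, -0.319, 0.146], [0.399, -0.319, 0.143]]
rack [[0.417, -0.131, 0.02], [nan, nan, nan], [0.413, -0.131, 0.02]]
lens [[0.465, -0.045, 0.068], [0.464, -0.045, 0.065], [0.461, -0.045, 0.067]]
g1 [[0.446, -0.114, 0.044], [0.444, -0.114, 0.043], [0.442, -0.114, 0.044]]
g2 [[0.438, -0.141, 0.061], [0.435, -0.141, 0.062], [0.433, -0.141, 0.066]]
base 780 ((406.2810363769531, -272.9085388183594), (125.35623168945312, 57.234500885009766), 81.58074188232422) 0.005 0.018
lamp 308 ((402.4211120605469, -318.6883850097656), (33.32040023803711, 32.88618850708008), 85.55919647216797) 0.121 0.148
post 152 ((410.52520751953125, -225.09458923339844), (28.28347396850586, 27.847370147705078), 89.91492462158203) 0.082 0.105
rack 570 ((439.2749938964844, -127.9975814819336), (66.0064926147461, 58.40025329589844), 73.46491241455078) 0.014 0.025
lens 144 ((459.74560546875, -44.60393524169922), (13.998332023620605, 45.87297058105469), 80.66280364990234) 0.032 0.072
glass 126 ((438.7530822753906, -127.74517822265625), (39.8818359375, 39.53658676147461), 73.54473114013672) 0.033 0.067
```

View pics/c1.png

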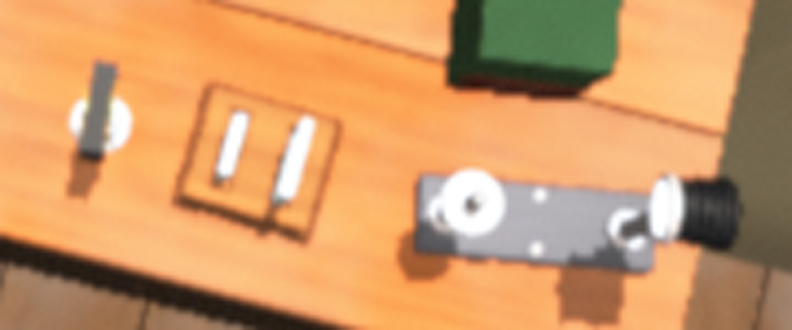

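The crop shows the taller (longer) glass in the slot nearer the stand (crop (295,160)), the short one at (232,145), the lens at (100,110) and the bare post at (473,203). I'll move above the stand for a close look.

```bash
cat >> h.py <<'E'
def down(yaw_y):  # tool pointing down with tool y at world yaw (deg)
    a=np.radians(yaw_y); y=np.array([np.cos(a),np.sin(a),0]);z=np.array([0,0,-1.]);return np.stack([np.cross(y,z),y,z],1)
def plan(pos,yaw,frm=None,o=None):
    o=o or r.get_obs()
    p0,r0=(o['tcp_pos'],R.from_rotvec(o['orientation'])) if frm is None else (np.array(frm[0]),R.from_matrix(down(frm[1])))
    sh=r0.inv().apply(np.array(pos)-p0)*1000; rv=(r0.inv()*R.from_matrix(down(yaw))).as_rotvec()
    print('shift',sh.round(1),'turn',rv.round(4))
E
python3 - <<'E'
from h import *
f=grab('wrist');o=r.get_obs()
M=cv2.Rodrigues(f['rvec'])[0]; c=-M.T@np.ravel(f['tvec']); R0=R.from_rotvec(o['orientation'])
print('cam in tool',R0.inv().apply(c-o['tcp_pos']),'fwd',R0.inv().apply(M[2]),'right',R0.inv().apply(M[0]),f['mtx'][0,0])
plan([.41,-.28,.32],-30)
E
```

```text
cam in tool [ 0.07341266 -0.00088297 -0.17926793] fwd [-0.28598346 -0.00119099  0.95823381] right [-7.13650173e-04  9.99999215e-01  1.02991077e-03] 344.8552227400007
shift [ 258.6 -250.8 -126.7] turn [-1.400e-03 -3.000e-04 -6.234e-01]
```

Call:
{"api": "step_arm", "payload": {
  "moves": [
    [130, -125, -127, 0, 0, -0.3, 85],
    [259, -251, -127, 0, 0, -0.623, 85],
    [259, -251, -127, 0, 0, -0.623, 85],
    [259, -251, -127, 0, 0, -0.623, 85],
    [259, -251, -127, 0, 0, -0.623, 85],
    [259, -251, -127, 0, 0, -0.623, 85],
    [259, -251, -127, 0, 0, -0.623, 85],
    [259, -251, -127, 0, 0, -0.623, 85]
  ]
}}

```text
clock: 0.95
tcp_pos: [0.4117, -0.2765, 0.3218]
orientation: [2.718, 1.574, 0.002]
contact_force: [0.8, -0.9, 0.8]
grip_width: 0.0852
gripper_force: 0.0
```

```bash
python3 - <<'E'
from h import *
f=grab('wrist');W=cloud(f)
cv2.imwrite('pics/w1.png',f['image'][...,::-1])
def box(x0,x1,y0,y1,z0,z1):
    P=W.reshape(-1,3);m=(P>[x0,y0,z0]).all(1)&(P<[x1,y1,z1]).all(1);P=P[m]
    if len(P)<3: return print(len(P))
    (cx,cy),s,a=cv2.minAreaRect((P[:,:2]*1000).astype(np.float32));print(len(P),np.round([cx,cy,*s,a],1),'mean',P.mean(0).round(4),'zmax',P[:,2].max().round(4))
box(.34,.47,-.36,-.18,.006,.016);box(.36,.44,-.36,-.28,.12,.16);box(.36,.45,-.26,-.18,.075,.092);box(.36,.45,-.26,-.18,.095,.11)
box(.38,.5,-.2,-.07,.013,.025)
box(.38,.5,-.16,-.12,.03,.075);box(.38,.5,-.12,-.09,.03,.075);box(.4,.5,-.08,-.01,.055,.075)
print(proj(f,[[.41,-.225,.103],[.4,-.32,.147],[.439,-.128,.02],[.46,-.045,.068]]).round())
E
```

```text
1890 [ 427.5 -274.2  125.3   86.1   84.9] mean [ 0.4076 -0.2753  0.0101] zmax 0.016
908 [ 401.8 -318.2   32.8   32.7   84.7] mean [ 0.403  -0.3159  0.1398] zmax 0.1467
447 [ 409.7 -224.8   28.1   28.7   59.7] mean [ 0.4102 -0.2246  0.0842] zmax 0.091
46 [ 410.1 -224.8    6.8    8.1   60.8] mean [ 0.4102 -0.2248  0.1   ] zmax 0.1046
1848 [ 438.4 -127.    66.6   58.1   73.4] mean [ 0.439  -0.1271  0.0192] zmax 0.0249
353 [ 433.7 -142.8    8.1   40.2   73.5] mean [ 0.4339 -0.1441  0.057 ] zmax 0.0653
229 [ 442.8 -112.1    8.5   32.    73.9] mean [ 0.4427 -0.1131  0.0412] zmax 0.0461
0
[[294. 120.]
 [329. 206.]
 [279.  37.]
 [250. -53.]]
```

View pics/w1.png

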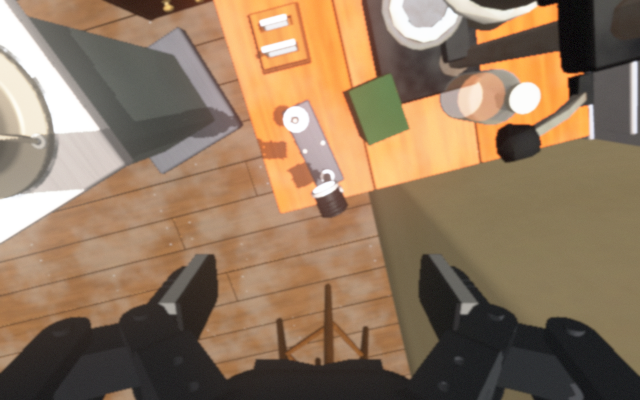

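The wrist view shows the post at (295,120), lamp at (329,200) and rack at (280,37). The depth fits agree with the top camera: stand yaw is about −5°, post–lamp distance 93.8 mm (94 given).

```bash
python3 - <<'E'
from h import *
plan([.46,-.045,.17],-9.3)
E
```

```text
shift [219.3 -72.8 153.9] turn [ 0.0038 -0.0021 -0.3521]
```

Call:
{"api": "step_arm", "payload": {
  "moves": [
    [219, -73, 154, 0.004, -0.002, -0.352, 85],
    [219, -73, 154, 0.004, -0.002, -0.352, 85],
    [219, -73, 154, 0.004, -0.002, -0.352, 85],
    [219, -73, 154, 0.004, -0.002, -0.352, 85],
    [219, -73, 154, 0.004, -0.002, -0.352, 85],
    [219, -73, 154, 0.004, -0.002, -0.352, 85],
    [219, -73, 154, 0.004, -0.002, -0.352, 85]
  ]
}}

```text
clock: 1.7
tcp_pos: [0.4556, -0.0502, 0.1646]
orientation: [-2.393, -2.026, 0.008]
contact_force: [-0.7, 0.1, -0.0]
grip_width: 0.0845
gripper_force: 0.0
```

```bash
cat >> h.py <<'E'
def box(W,x0,x1,y0,y1,z0,z1):
    P=W.reshape(-1,3);m=(P>[x0,y0,z0]).all(1)&(P<[x1,y1,z1]).all(1);P=P[m]
    if len(P)<3: return print(len(P))
    (cx,cy),s,a=cv2.minAreaRect((P[:,:2]*1000).astype(np.float32));print(len(P),np.round([cx,cy,*s,a],1),'mean',P.mean(0).round(4),'z',P[:,2].min().round(4),P[:,2].max().round(4))
E
python3 - <<'E'
from h import *
f=grab('wrist');W=cloud(f);o=r.get_obs();print(o['tcp_pos'],o['orientation'])
for z in (.03,.05,.06,.064): box(W,.42,.5,-.08,-.01,z,.073)
box(W,.42,.5,-.08,-.01,.002,.007)
box(W,.38,.5,-.16,-.12,.05,.075)
plan([.4597,-.0446,.032],-9.3)
E
```

```text
[ 0.45609311 -0.05256395  0.16567621] [-2.39703022 -2.0236768   0.00805282]
1151 [459.  -44.1  14.5  46.   80. ] mean [ 0.4593 -0.0423  0.0617] z 0.03 0.0694
994 [459.  -44.1  14.4  46.   80.2] mean [ 0.4594 -0.0428  0.0658] z 0.0505 0.0694
920 [459.  -44.1  14.4  46.   80.1] mean [ 0.4593 -0.0432  0.0666] z 0.06 0.0694
833 [458.9 -43.9  14.   45.9  78.3] mean [ 0.4592 -0.0437  0.067 ] z 0.064 0.0694
196 [460.3 -35.   13.1  29.   80.4] mean [ 0.4605 -0.0348  0.0033] z 0.002 0.0069
580 [ 433.9 -142.1    8.3   39.9   72.4] mean [ 0.4341 -0.1408  0.0595] z 0.05 0.0649
shift [  8.6   3.1 133.6] turn [-0.0068  0.001  -0.0062]
```

Call:
{"api": "step_arm", "payload": {
  "moves": [
    [0, 0, 0, 0, 0, 0, 85],
    [0, 0, 0, 0, 0, 0, 85],
    [0, 0, 0, 0, 0, 0, 85]
  ]
}}

```text
clock: 2.05
tcp_pos: [0.4571, -0.0551, 0.1673]
orientation: [-2.405, -2.019, 0.005]
contact_force: [0.1, 1.3, 0.8]
grip_width: 0.0851
gripper_force: 0.0
```

```bash
python3 - <<'E'
from h import *
f=grab('wrist');W=cloud(f);o=r.get_obs();print(o['tcp_pos'],o['orientation'],abs(o['qvel']).max())
for z in (.05,.064): box(W,.42,.5,-.08,-.01,z,.073)
box(W,.38,.5,-.16,-.12,.05,.075)
plan([.4592,-.0442,.032],-9.7)
E
```

```text
[ 0.45707784 -0.05493722  0.16720845] [-2.40491054 -2.01915613  0.00513656] 0.005666536623190657
979 [459.2 -43.5  13.   45.8  79.9] mean [ 0.4593 -0.0428  0.0659] z 0.0517 0.0692
841 [459.2 -43.7  12.6  45.7  79.8] mean [ 0.4591 -0.0436  0.067 ] z 0.064 0.0692
569 [ 433.8 -142.2    8.3   39.9   73.4] mean [ 0.4343 -0.1408  0.0596] z 0.05 0.0648
shift [ 11.2   0.7 135.2] turn [-0.0032  0.0016 -0.0047]
```

Call:
{"api": "step_arm", "payload": {
  "moves": [
    [11.6, 0.7, 40, -0.003, 0.002, 0, 85],
    [11.6, 0.7, 80, -0.003, 0.002, 0, 85],
    [11.6, 0.7, 115, -0.003, 0.002, 0, 75],
    [11.6, 0.7, 139, -0.003, 0.002, 0, 65],
    [11.6, 0.7, 139, -0.003, 0.002, 0, 55],
    [11.6, 0.7, 139, -0.003, 0.002, 0, 55],
    [11.6, 0.7, 139, -0.003, 0.002, 0, 55]
  ]
}}

```text
clock: 2.8
tcp_pos: [0.4603, -0.0429, 0.0292]
orientation: [2.404, 2.021, 0.003]
contact_force: [-0.0, -0.2, 0.4]
grip_width: 0.055
gripper_force: 0.0
```

```bash
python3 - <<'E'
from h import *
f=grab('side');o=r.get_obs();print(o['tcp_pos'],o['grip_width'],o['contact_force'])
plan([.4592,-.0438,.028],-10)
u,v=proj(f,[.459,-.044,.05])[0].astype(int);print(u,v)
cv2.imwrite('pics/s2.png',cv2.resize(f['image'][v-50:v+50,u-60:u+60,::-1],None,fx=5,fy=5,interpolation=cv2.INTER_CUBIC))
E
```

```text
[ 0.46033626 -0.04288083  0.02924891] 0.0552441968044708 [-0.23278771 -0.45219225  0.08621432]
shift [-1.1 -1.   1.2] turn [ 0.0018 -0.0009  0.002 ]
332 223
```

View pics/s2.png

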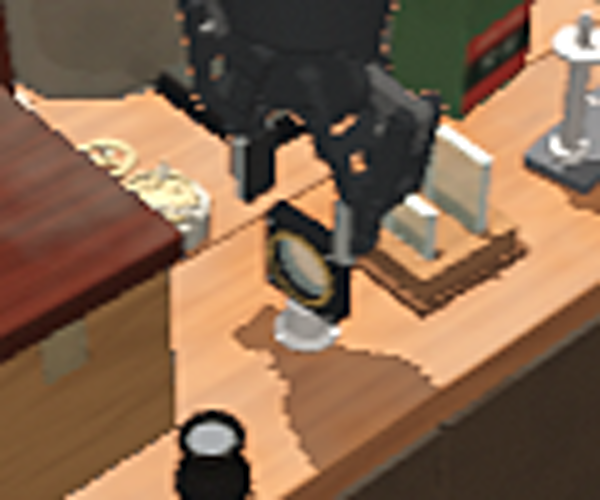

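The crop shows the fingers either side of the cell, near tip (345,262) and far tip (255,200), both apparently near the cell's upper part. I'll check their heights by depth.

```bash
python3 - <<'E'
from h import *
f=r.grab_frame('side');W=cloud(f)
print('proj far tip',proj(f,[.46+.0325*.985,-.043-.0325*.17,.03]).round(1),'near',proj(f,[.46-.0325*.985,-.043+.0325*.17,.03]).round(1))
for c,rr in [((245,250,262),(150,170,185,195,200,205)),((340,345,350),(210,230,250,258,265,275))]:
  for a in rr:
    for b in c[1:2]: print(b,a,W[223-50+a//5,332-60+b//5].round(3))
E
```

```text
proj far tip [[322.2 223.9]] near [[342.1 236.8]]
250 150 [ 0.488 -0.043  0.102]
250 170 [ 0.489 -0.044  0.088]
250 185 [ 0.488 -0.043  0.08 ]
250 195 [ 0.489 -0.044  0.073]
250 200 [ 0.536 -0.112 -0.001]
250 205 [ 0.534 -0.108 -0.001]
345 210 [ 0.429 -0.031  0.102]
345 230 [ 0.428 -0.031  0.091]
345 250 [ 0.428 -0.03   0.079]
345 258 [ 0.428 -0.031  0.075]
345 265 [ 0.436 -0.044  0.055]
345 275 [ 0.436 -0.044  0.049]
```

```bash
python3 - <<'E'
from h import *
f=r.grab_frame('wrist');W=cloud(f);o=r.get_obs();T=R.from_rotvec(o['orientation']);ok=f['depth']>0
P=np.full_like(W,np.nan);P[ok]=T.inv().apply(W[ok]-o['tcp_pos'])*1000
Q=P[ok&(f['depth']<.35)];m=(Q[:,2]<12)&(abs(Q[:,0])<30)&(abs(Q[:,1])<60)
for y in range(-60,60,5):
    q=Q[m&(Q[:,1]>=y)&(Q[:,1]<y+5)]
    if len(q): print(y,len(q),'zmax',q[:,2].max().round(1),'x',q[:,0].min().round(),q[:,0].max().round())
print(r.tcp_to_grasp,o['tcp_pos'])
f=r.grab_frame('top');Wt=cloud(f);m=(abs(Wt[...,0]-.46)<.03)&(abs(Wt[...,1]+.044)<.03)&(Wt[...,2]>.05);print(m.sum())
E
```

```text
-60 2371 zmax -85.8 x -8.0 15.0
-55 3940 zmax -84.3 x -8.0 15.0
-50 2423 zmax -82.1 x -12.0 14.0
-45 1210 zmax -50.5 x -7.0 13.0
-40 858 zmax -46.9 x -5.0 15.0
-35 1314 zmax -44.8 x 8.0 19.0
-30 2937 zmax -40.6 x -10.0 19.0
-25 2242 zmax 7.0 x -8.0 20.0
-20 1936 zmax 7.7 x -8.0 21.0
-15 1744 zmax 7.2 x -8.0 22.0
-10 1528 zmax 11.9 x -8.0 14.0
-5 1482 zmax 11.9 x -8.0 14.0
0 1486 zmax 11.8 x -8.0 14.0
5 1524 zmax 11.9 x -8.0 13.0
10 1754 zmax 9.2 x -8.0 22.0
15 1931 zmax 8.1 x -8.0 21.0
20 2127 zmax 8.6 x -8.0 20.0
25 2948 zmax -40.2 x -11.0 19.0
30 1313 zmax -45.3 x 7.0 19.0
35 864 zmax -47.1 x -6.0 15.0
40 1210 zmax -49.9 x -7.0 14.0
45 2422 zmax -82.2 x -11.0 14.0
50 3932 zmax -84.8 x -10.0 15.0
55 2367 zmax -86.7 x -8.0 15.0
0.0187 [ 0.4600218  -0.04280926  0.02898545]
1566
```

```bash
python3 - <<'E'
from h import *
f=r.grab_frame('wrist');W=cloud(f);o=r.get_obs();T=R.from_rotvec(o['orientation']);ok=f['depth']>0
P=np.full_like(W,np.nan);P[ok]=T.inv().apply(W[ok]-o['tcp_pos'])*1000
Q=P[ok&(f['depth']<.35)]
for s in (-1,1):
  for z in range(-90,-30,5):
    q=Q[(abs(Q[:,2]-z-2.5)<2.5)&(s*Q[:,1]>26)&(s*Q[:,1]<45)]
    if len(q): print(s,z,len(q),'y',np.percentile(q[:,1],[2,98]).round(1),'x',np.percentile(q[:,0],[2,50,98]).round(1))
f=r.grab_frame('side');W=cloud(f);ok=f['depth']>0;Q=T.inv().apply(W[ok]-o['tcp_pos'])*1000
print('side')
for s in (-1,1):
  for z in range(-75,-30,5):
    q=Q[(abs(Q[:,2]-z-2.5)<2.5)&(s*Q[:,1]>24)&(s*Q[:,1]<50)&(abs(Q[:,0])<40)]
    if len(q): print(s,z,len(q),'y',np.percentile(q[:,1],[2,98]).round(1),'x',np.percentile(q[:,0],[2,50,98]).round(1))
E
```

```text
-1 -90 572 y [-44.4 -28.3] x [ 7.7 13.1 15. ]
-1 -85 246 y [-44.8 -28.9] x [ 4.8 13.  14.7]
-1 -80 538 y [-33.6 -27.3] x [-6.7  8.2 12.5]
-1 -75 372 y [-40.3 -27.3] x [-8.9  8.4 12.6]
-1 -70 390 y [-40.6 -27.3] x [-8.7  8.2 12.6]
-1 -65 343 y [-40.8 -27.3] x [-9.   8.1 12.5]
-1 -60 306 y [-40.7 -27.4] x [-8.9  8.2 12.6]
-1 -55 270 y [-40.6 -27.4] x [-8.6  8.1 12.5]
-1 -50 223 y [-39.1 -27.4] x [-8.7  8.3 12.6]
-1 -45 71 y [-27.8 -27.3] x [-9.   1.3 10.4]
1 -90 695 y [27.7 44.4] x [ 7.6 13.3 78.8]
1 -85 343 y [27.3 44.6] x [ 5.4 13.3 78.9]
1 -80 560 y [27.3 34.9] x [-6.7  8.4 77.7]
1 -75 366 y [27.2 40.3] x [-8.6  8.4 12.6]
1 -70 392 y [27.2 40.7] x [-9.2  8.2 12.6]
1 -65 341 y [27.2 40.8] x [-8.5  8.  12.5]
1 -60 312 y [27.3 40.8] x [-9.1  8.1 12.5]
1 -55 280 y [27.2 40.3] x [-8.7  8.2 12.5]
1 -50 201 y [27.3 38.8] x [-9.1  8.2 12.5]
1 -45 81 y [27.2 28.3] x [-8.3  1.4 11.3]
side
-1 -75 13 y [-40.9 -26.7] x [ 3.4  8.2 11.3]
-1 -70 16 y [-41.3 -27.5] x [-3.6  6.1 10. ]
-1 -65 18 y [-40.9 -27.3] x [-4.4  6.8 12.3]
-1 -60 16 y [-41.8 -27.8] x [-4.9  6.6 12.2]
-1 -55 14 y [-40.2 -28.8] x [-5.2  6.8 11.1]
-1 -50 9 y [-38.9 -26.6] x [ 0.   9.3 10.8]
-1 -45 4 y [-33.6 -32.1] x [2.  6.  8.9]
1 -75 16 y [26.4 39.1] x [-9.1  7.  11.3]
1 -70 14 y [26.9 37.5] x [-8.7  3.4 11.2]
1 -65 15 y [27.2 38.9] x [-9.4  5.1 11.5]
1 -60 14 y [26.3 40. ] x [-8.2  5.2 11. ]
1 -55 15 y [26.8 37.4] x [-6.7  0.4 10.8]
1 -50 13 y [27.7 37.8] x [-8.2  5.2 10.6]
1 -45 8 y [28.8 30. ] x [-10.4  -1.1   9.7]
1 -40 1 y [29.4 29.4] x [-3. -3. -3.]
```

Both cameras agree: the visible fingertips are about 41 mm short of the reported TCP at this opening, so I'll plan from the fingertips as seen. I'll go down in guarded steps.

Call:
{"api": "step_arm", "payload": {
  "moves": [
    [-2, -1, 10, 0.002, 0, 0.002, 55],
    [-2, -1, 20, 0.002, 0, 0.002, 55],
    [-2, -1, 25, 0.002, 0, 0.002, 55],
    [-2, -1, 25, 0.002, 0, 0.002, 55]
  ]
}}

```text
clock: 3.5
tcp_pos: [0.4565, -0.0443, 0.0015]
orientation: [-2.402, -2.017, 0.005]
contact_force: [0.5, -0.5, -1.0]
grip_width: 0.0552
gripper_force: 0.0
```

```bash
cat >> h.py <<'E'
def tips(cam='wrist'):
    f=r.grab_frame(cam);W=cloud(f);o=r.get_obs();ok=f['depth']>0
    T=R.from_rotvec(o['orientation']);Q=T.inv().apply(W[ok]-o['tcp_pos'])*1000;w=o['grip_width']*500
    for s in (-1,1):
        q=Q[(abs(Q[:,0])<15)&(s*Q[:,1]>w-3)&(s*Q[:,1]<w+12)&(Q[:,2]<-20)&(Q[:,2]>-75)]
        if len(q): print(cam,s,len(q),'z',np.percentile(q[:,2],[98,100]).round(1),'innery',np.percentile(s*q[:,1],3).round(1),'x',np.percentile(q[:,0],[2,98]).round(1))
    return f,W
E
python3 - <<'E'
from h import *
o=r.get_obs();print(o['tcp_pos'],o['contact_force'],o['grip_width'])
f,W=tips('side');f,W=tips();box(W,.42,.5,-.08,-.01,.06,.073)
E
```

```text
[ 0.45648719 -0.04428281  0.00145765] [ 0.48341355 -0.54519413 -1.01305868] 0.05517337387856958
side -1 60 z [-42.6 -40.3] innery 26.4 x [-1.9 11.9]
side 1 77 z [-26.5 -23.1] innery 25.0 x [-11.5  11.9]
wrist -1 1846 z [-42.5 -39.6] innery 27.9 x [-9.  12.5]
wrist 1 1825 z [-43.5 -29.2] innery 26.7 x [-8.9 12.5]
6454 [458.4 -43.2  23.3  80.3  80. ] mean [ 0.4597 -0.0415  0.0664] z 0.06 0.073
```

Call:
{"api": "step_arm", "payload": {
  "moves": [
    [0, 2.5, 7, 0, 0, 0, 55],
    [0, 2.5, 14, 0, 0, 0, 55],
    [0, 2.5, 14, 0, 0, 0, 48],
    [0, 2.5, 14, 0, 0, 0, 44],
    [0, 2.5, 14, 0, 0, 0, 42],
    [0, 2.5, 14, 0, 0, 0, 42],
    [0, 2.5, 14, 0, 0, 0, 42]
  ],
  "grip_force": 50
}}

```text
clock: 4.3
tcp_pos: [0.4601, -0.0448, -0.0112]
orientation: [-2.404, -2.018, 0.002]
contact_force: [-1.0, -0.8, -0.5]
grip_width: 0.0449
gripper_force: 51.1
```

```bash
python3 - <<'E'
from h import *
o=r.get_obs();print(o['tcp_pos'],o['contact_force'],o['grip_width'],o['gripper_force'],o['moment'])
f,W=tips('side');f,W=tips();box(W,.42,.5,-.065,-.02,.06,.073)
E
```

```text
[ 0.46005266 -0.04482261 -0.0111904 ] [-0.9978233  -0.79357185 -0.46456697] 0.044879535443650816 51.058934926986694 [-0.01506333  0.02036043 -0.04616855]
side -1 57 z [-42.6 -42.3] innery 23.9 x [-3.9 11.7]
side 1 56 z [-36.4 -33.7] innery 20.4 x [ 2.9 11.6]
wrist -1 1553 z [-37.4 -32.8] innery 20.1 x [ 6.1 12.6]
wrist 1 1540 z [-38.  -32.3] innery 20.0 x [ 6.1 12.6]
7531 [459.2 -42.1  25.   81.3  80.1] mean [ 0.4605 -0.041   0.0668] z 0.06 0.073
```

Call:
{"api": "step_arm", "payload": {
  "moves": [
    [0, 0, -30, 0, 0, 0, 42],
    [0, 0, -75, 0, 0, 0, 42],
    [0, 0, -110, 0, 0, 0, 42],
    [0, 0, -135, 0, 0, 0, 42],
    [0, 0, -140, 0, 0, 0, 42],
    [0, 0, -140, 0, 0, 0, 42],
    [0, 0, -140, 0, 0, 0, 42]
  ]
}}

```text
clock: 5.1
tcp_pos: [0.4594, -0.0451, 0.1276]
orientation: [-2.403, -2.017, 0.005]
contact_force: [0.0, -1.0, -1.0]
grip_width: 0.0456
gripper_force: 51.5
```

```bash
python3 - <<'E'
from h import *
f=grab('wrist');W=cloud(f);o=r.get_obs();print(o['tcp_pos'],o['contact_force'],o['grip_width'],o['gripper_force'],abs(o['qvel']).max())
T=R.from_rotvec(o['orientation']);ok=f['depth']>0;Q=T.inv().apply(W[ok]-o['tcp_pos'])*1000
q=Q[(abs(Q[:,1])<18)&(abs(Q[:,0])<25)&(Q[:,2]>-82)&(Q[:,2]<-76)]
print(len(q),'top z',np.median(q[:,2]),'x',np.percentile(q[:,0],[1,99]), np.histogram(Q[(abs(Q[:,1])<15)&(abs(Q[:,0])<25)][:,2],bins=range(-95,0,5)))
plan([.4098,-.2258,.125],-5)
E
```

```text
[ 0.45926044 -0.04504084  0.12730685] [ 0.07613876 -0.83334004 -0.90804071] 0.045264854937868346 51.495856046676636 0.005720467071082185
3861 top z -79.2573340252543 x [-5.55665494  7.27252798] (array([   0,    0,  322, 3102,  560,  111,  327,  472,  410,  465,  719,
        514,  419,  153,  150,  669,  376,    0]), array([-95, -90, -85, -80, -75, -70, -65, -60, -55, -50, -45, -40, -35,
       -30, -25, -20, -15, -10,  -5]))
shift [-186.6  -17.4    2.3] turn [-0.0058 -0.0008 -0.0867]
```

Call:
{"api": "step_arm", "payload": {
  "moves": [
    [-40, -4, 0, -0.003, 0, -0.02, 42],
    [-85, -8, 0, -0.006, 0, -0.04, 42],
    [-130, -12, 0, -0.006, -0.001, -0.06, 42],
    [-165, -15, 2, -0.006, -0.001, -0.08, 42],
    [-187, -17.4, 2, -0.006, -0.001, -0.087, 42],
    [-187, -17.4, 2, -0.006, -0.001, -0.087, 42],
    [-187, -17.4, 2, -0.006, -0.001, -0.087, 42],
    [-187, -17.4, 2, -0.006, -0.001, -0.087, 42]
  ]
}}

```text
clock: 5.95
tcp_pos: [0.4109, -0.2247, 0.1259]
orientation: [2.314, 2.124, 0.003]
contact_force: [0.2, -0.3, -1.8]
grip_width: 0.0452
gripper_force: 51.5
```

```bash
python3 - <<'E'
from h import *
f=grab('wrist');W=cloud(f);o=r.get_obs();print(o['tcp_pos'],o['contact_force'],o['moment'],abs(o['qvel']).max())
print('tool y yaw',np.degrees(np.arctan2(*R.from_rotvec(o['orientation']).as_matrix()[[1,0],1])))
box(W,.36,.45,-.265,-.18,.164,.2)
f=grab('side');W=cloud(f);box(W,.36,.45,-.26,-.18,.079,.092);box(W,.36,.45,-.24,-.21,.093,.11);box(W,.37,.45,-.26,-.18,.13,.145)
u,v=proj(f,[.41,-.225,.12])[0].astype(int)
cv2.imwrite('pics/s3.png',cv2.resize(f['image'][v-45:v+45,u-45:u+45,::-1],None,fx=6,fy=6,interpolation=cv2.INTER_CUBIC))
plan([.4098,-.2258,.105],-5)
E
```

```text
[ 0.41111993 -0.22469611  0.12615048] [-0.25244425  0.33795337 -0.97265582] [-0.01573789 -0.06214852 -0.00304059] 0.005812786495610427
tool y yaw -4.854958040746979
7578 [ 411.3 -217.9   12.6   73.2   84.9] mean [ 0.4112 -0.2181  0.1821] z 0.164 0.2
69 [ 409.8 -225.6   27.9   28.    14.2] mean [ 0.4095 -0.223   0.0845] z 0.0794 0.0912
14 [ 410.8 -224.5    5.1    8.4   47.7] mean [ 0.4096 -0.2239  0.0986] z 0.0937 0.1043
49 [ 409.5 -220.3   29.    25.    12.8] mean [ 0.4083 -0.2181  0.1417] z 0.1375 0.1448
shift [-1.1 -1.4 21.3] turn [ 0.0024 -0.0003  0.0026]
```

View pics/s3.png

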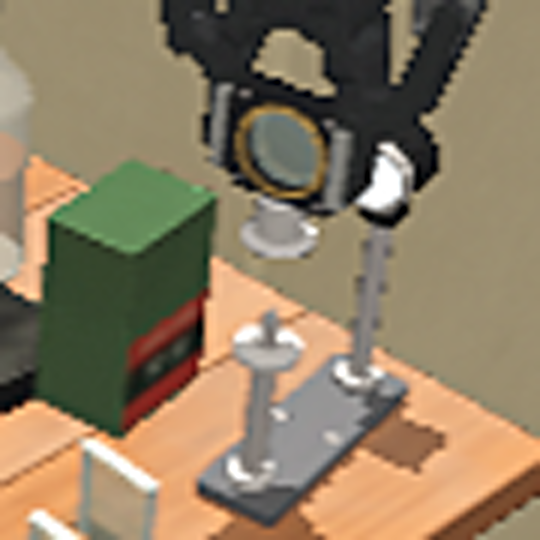

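Call:
{"api": "step_arm", "payload": {
  "moves": [
    [-1.1, -1.4, 10, 0.002, 0, 0.003, 42],
    [-1.1, -1.4, 18, 0.002, 0, 0.003, 42],
    [-1.1, -1.4, 18, 0.002, 0, 0.003, 42],
    [-1.1, -1.4, 18, 0.002, 0, 0.003, 42]
  ]
}}

```text
clock: 6.45
tcp_pos: [0.4092, -0.2269, 0.1081]
orientation: [-2.319, -2.119, -0.0]
contact_force: [0.1, -0.1, -1.4]
grip_width: 0.0455
gripper_force: 51.5
```

```bash
python3 - <<'E'
from h import *
o=r.get_obs();print(o['tcp_pos'],o['contact_force'],abs(o['qvel']).max())
f=grab('side');W=cloud(f);zb=o['tcp_pos'][2]+.0112
print('flange');box(W,.37,.45,-.265,-.18,zb+.001,zb+.007)
print('shoulder');box(W,.37,.45,-.265,-.18,.079,.089)
f=grab('wrist');W=cloud(f);zt=o['tcp_pos'][2]+.0792;T=R.from_rotvec(o['orientation']);Q=T.inv().apply(W[f['depth']>0]-o['tcp_pos'])*1000
q=Q[(abs(Q[:,1])<19)&(abs(Q[:,0])<25)&(Q[:,2]>-82)&(Q[:,2]<-76)];print('cell x in tool',np.percentile(q[:,0],[1,99]))
plan([.4098,-.2257,.085],-5)
E
```

```text
[ 0.40915643 -0.22686664  0.10813732] [ 0.13081375 -0.05603501 -1.42340031] 0.009841466477098522
flange
45 [ 407.5 -224.7   29.7   25.4   26.3] mean [ 0.4069 -0.2215  0.1233] z 0.1208 0.1262
shoulder
68 [ 410.3 -225.4   28.    26.9   25.3] mean [ 0.4094 -0.2228  0.0841] z 0.0799 0.089
cell x in tool [-5.66966575  7.19463636]
shift [ 1.4  0.  23.7] turn [ 0.0009  0.0002 -0.0026]
```

Call:
{"api": "step_arm", "payload": {
  "moves": [
    [1.3, 0.7, 6, 0, 0, -0.002, 42],
    [1.3, 0.7, 10, 0, 0, -0.002, 42],
    [1.3, 0.7, 14, 0, 0, -0.002, 42],
    [1.3, 0.7, 18, 0, 0, -0.002, 42],
    [1.3, 0.7, 20, 0, 0, -0.002, 42],
    [1.3, 0.7, 20, 0, 0, -0.002, 42]
  ]
}}

```text
clock: 7.15
tcp_pos: [0.41, -0.2258, 0.0882]
orientation: [2.317, 2.122, 0.0]
contact_force: [-0.2, 0.2, -0.5]
grip_width: 0.0452
gripper_force: 51.5
```

```bash
python3 - <<'E'
from h import *
o=r.get_obs();print(o['tcp_pos'],o['contact_force'],o['moment'],abs(o['qvel']).max())
plan([.41,-.2257,.0738],-5)
f=grab('side');W=cloud(f);zb=o['tcp_pos'][2]+.0112
box(W,.37,.45,-.265,-.18,zb-.003,zb+.005)
u,v=proj(f,[.41,-.225,.11])[0].astype(int);I=f['image'][v-35:v+35,u-35:u+35,::-1]
I=cv2.resize(I,None,fx=8,fy=8,interpolation=cv2.INTER_CUBIC)
a=np.linspace(0,2*np.pi,60)
for z,rad,c,col in [(.085,.015,(.41,-.2248),(0,255,0)),(o['tcp_pos'][2]+.0152,.016,o['tcp_pos'][:2]+[0.0001,.0009],(0,0,255))]:
    p=proj(f,np.stack([c[0]+rad*np.cos(a),c[1]+rad*np.sin(a),0*a+z],1));p=((p-[u-35,v-35]+.5)*8).astype(int)
    cv2.polylines(I,[p],True,col,1)
cv2.imwrite('pics/s4.png',I)
E
```

```text
[ 0.41001317 -0.2257983   0.08820557] [-0.22262951  0.21168858 -0.450705  ] [-0.02470749 -0.00561688  0.04725381] 0.008600412795247477
shift [ 0.1 -0.  14.4] turn [ 0.0001 -0.0001 -0.0007]
39 [ 407.8 -223.    29.2   23.7   31.9] mean [ 0.4074 -0.2196  0.1028] z 0.1001 0.1044
```

View pics/s4.png

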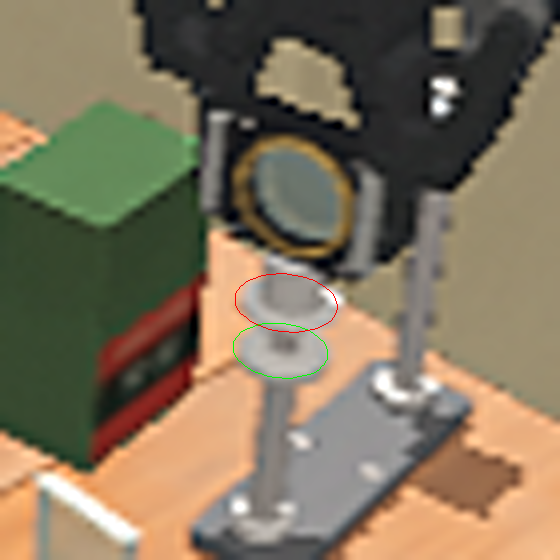

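The collar has started over the tapered tip with no side force. Flange and shoulder outlines are consistently offset from the image by under 1 px, so they line up with each other.

Call:
{"api": "step_arm", "payload": {
  "moves": [
    [0, 0, 4, 0, 0, 0, 42],
    [0, 0, 8, 0, 0, 0, 42],
    [0, 0, 11, 0, 0, 0, 42],
    [0, 0, 13, 0, 0, 0, 42],
    [0, 0, 14, 0, 0, 0, 42],
    [0, 0, 14, 0, 0, 0, 42]
  ]
}}

```text
clock: 7.8
tcp_pos: [0.4102, -0.2259, 0.0745]
orientation: [2.317, 2.121, 0.0]
contact_force: [-0.5, -0.5, -1.8]
grip_width: 0.045
gripper_force: 51.5
```

```bash
python3 - <<'E'
from h import *
o=r.get_obs();print(o['tcp_pos'],o['contact_force'],o['moment'],abs(o['qvel']).max())
plan([.41,-.2257,.0738],-5)
E
```

```text
[ 0.41021145 -0.22588293  0.0744651 ] [-0.49377292 -0.47936073 -1.77292467] [-0.00949378  0.0064459  -0.01352202] 0.004622486606652272
shift [ 0.2 -0.2  0.7] turn [ 0.0006  0.0001 -0.0007]
```

Call:
{"api": "step_arm", "payload": {
  "moves": [
    [0, 0, 0.7, 0, 0, 0, 42],
    [0, 0, 1.3, 0, 0, 0, 42],
    [0, 0, 1.3, 0, 0, 0, 42]
  ]
}}

```text
clock: 8.1
tcp_pos: [0.4103, -0.2259, 0.0733]
orientation: [2.316, 2.121, 0.001]
contact_force: [1.6, 0.2, -2.0]
grip_width: 0.0449
gripper_force: 51.5
```

Call:
{"api": "step_arm", "payload": {
  "moves": [
    [0, 0, 0.8, 0, 0, 0, 42],
    [0, 0, 1.6, 0, 0, 0, 42],
    [0, 0, 1.6, 0, 0, 0, 42]
  ]
}}

```text
clock: 8.4
tcp_pos: [0.4104, -0.226, 0.073]
orientation: [2.316, 2.121, -0.001]
contact_force: [-4.6, 2.6, 15.4]
grip_width: 0.0454
gripper_force: 53.3
```

Seated: 15 N upward at TCP z 0.073, about where predicted. Releasing.

Call:
{"api": "step_arm", "payload": {
  "moves": [
    [0, 0, -1, 0, 0, 0, 42],
    [0, 0, -1, 0, 0, 0, 50],
    [0, 0, -1, 0, 0, 0, 58],
    [0, 0, -1, 0, 0, 0, 62],
    [0, 0, -1, 0, 0, 0, 62],
    [0, 0, -30, 0, 0, 0, 62],
    [0, 0, -70, 0, 0, 0, 62],
    [0, 0, -100, 0, 0, 0, 62]
  ]
}}

```text
clock: 9.2
tcp_pos: [0.4105, -0.2258, 0.1734]
orientation: [2.316, 2.121, 0.001]
contact_force: [0.9, -0.9, 0.5]
grip_width: 0.0624
gripper_force: 0.0
```

Call:
{"api": "step_arm", "payload": {
  "moves": [
    [0, 0, 0, 0, 0, 0, 70],
    [0, 0, 0, 0, 0, 0, 70],
    [0, 0, 0, 0, 0, 0, 70]
  ]
}}

```text
clock: 9.5
tcp_pos: [0.4093, -0.2256, 0.1706]
orientation: [-2.316, -2.121, 0.001]
contact_force: [0.0, -0.4, -0.1]
grip_width: 0.0702
gripper_force: 0.0
```

```bash
python3 - <<'E'
from h import *
o=r.get_obs();print(o['tcp_pos'],o['contact_force'],abs(o['qvel']).max())
f=grab('wrist');W=cloud(f)
box(W,.37,.45,-.26,-.19,.148,.157);box(W,.37,.45,-.26,-.19,.11,.157)
box(W,.36,.44,-.37,-.27,.12,.15)
f=grab('top');W=cloud(f);box(W,.37,.45,-.26,-.19,.148,.157)
f=grab('side');W=cloud(f);print('flange');box(W,.37,.45,-.265,-.18,.082,.092);box(W,.37,.45,-.265,-.18,.11,.157)
plan([.434,-.143,.1],-16.5)
E
```

```text
[ 0.40925889 -0.22559995  0.17055199] [ 0.03083938 -0.36768305 -0.11043983] 0.008666813231696421
1567 [ 410.3 -224.8   13.1   46.2   85.2] mean [ 0.4103 -0.2245  0.1519] z 0.148 0.1539
2710 [ 410.3 -224.7   13.5   46.2   85.2] mean [ 0.4104 -0.2229  0.1407] z 0.11 0.1539
2305 [ 401.7 -317.4   32.4   32.7   84.6] mean [ 0.4022 -0.3131  0.1382] z 0.12 0.1472
132 [ 410.5 -225.5   12.9   45.1   84.9] mean [ 0.4071 -0.2242  0.1526] z 0.1484 0.1561
flange
57 [ 409.2 -221.8   29.    22.4   20.6] mean [ 0.4076 -0.2191  0.0877] z 0.0826 0.092
323 [ 410.6 -225.3   16.6   47.1   85.9] mean [ 0.4095 -0.2235  0.1337] z 0.1105 0.1544
shift [84.3 17.3 70.6] turn [-0.0014 -0.0007  0.2   ]
```

The lens is down (top at 153 mm) and square (85.2° against 85.0° for the beam). Now I'll hover over the tall glass.

Call:
{"api": "step_arm", "payload": {
  "moves": [
    [40, 9, 5, 0, 0, 0.1, 65],
    [84, 17, 10, -0.001, 0, 0.2, 60],
    [84, 17, 50, -0.001, 0, 0.2, 56],
    [84, 17, 85, -0.001, 0, 0.2, 54],
    [84, 17, 85, -0.001, 0, 0.2, 54],
    [84, 17, 85, -0.001, 0, 0.2, 54],
    [84, 17, 85, -0.001, 0, 0.2, 54]
  ]
}}

```text
clock: 10.35
tcp_pos: [0.4357, -0.1442, 0.088]
orientation: [2.515, 1.877, 0.004]
contact_force: [-0.1, -0.4, 0.1]
grip_width: 0.0536
gripper_force: 0.0
```

```bash
python3 - <<'E'
from h import *
f,W=tips();o=r.get_obs();print(o['tcp_pos'],o['contact_force'],abs(o['qvel']).max(),o['grip_width'])
for y in [(-.165,-.125)]:
    box(W,.4,.47,*y,.04,.075);box(W,.4,.47,*y,.058,.07)
box(W,.4,.47,-.125,-.095,.03,.055)
plan([.434,-.143,-.010],-16.5)
E
```

```text
wrist -1 1849 z [-42.6 -39. ] innery 27.3 x [-9.  12.6]
wrist 1 1926 z [-42.7 -40. ] innery 26.3 x [-8.9 12.6]
[ 0.43588142 -0.14428104  0.0882447 ] [-0.25973615  0.25240236  0.05431562] 0.004029329783005709 0.0540675223244071
1280 [ 434.1 -142.1    7.5   40.    73.1] mean [ 0.4344 -0.1408  0.0574] z 0.0402 0.0647
799 [ 434.  -142.1    7.5   39.8   72.7] mean [ 0.434  -0.1418  0.0623] z 0.0581 0.0647
639 [ 443.3 -111.6    7.    31.8   73.5] mean [ 0.4434 -0.1111  0.0415] z 0.0301 0.0451
shift [ 0.7 -2.6 98.2] turn [ 0.0046  0.0001 -0.0008]
```

Call:
{"api": "step_arm", "payload": {
  "moves": [
    [0, -2.4, 25, 0.004, 0, 0.002, 54],
    [0, -2.4, 55, 0.004, 0, 0.002, 54],
    [0, -2.4, 80, 0.004, 0, 0.002, 54],
    [0, -2.4, 92, 0.004, 0, 0.002, 54],
    [0, -2.4, 98, 0.004, 0, 0.002, 52],
    [0, -2.4, 98, 0.004, 0, 0.002, 50],
    [0, -2.4, 98, 0.004, 0, 0.002, 50]
  ]
}}

```text
clock: 11.1
tcp_pos: [0.4334, -0.1434, -0.0103]
orientation: [-2.519, -1.877, 0.0]
contact_force: [-0.2, -0.9, 0.1]
grip_width: 0.0499
gripper_force: 0.0
```

```bash
python3 - <<'E'
from h import *
f,W=tips();o=r.get_obs();print(o['tcp_pos'],o['contact_force'],abs(o['qvel']).max(),o['grip_width'])
plan([.434,-.142,-.010],-16.8)
f=r.grab_frame('side');u,v=proj(f,[.434,-.142,.045])[0].astype(int)
cv2.imwrite('pics/s5.png',cv2.resize(f['image'][v-35:v+35,u-35:u+35,::-1],None,fx=8,fy=8,interpolation=cv2.INTER_CUBIC))
E
```

```text
wrist -1 2439 z [-28.6 -27.9] innery 22.7 x [-10.9  13.5]
wrist 1 2420 z [-28.6 -27.8] innery 22.7 x [-9.5 13.3]
[ 0.43345348 -0.14339582 -0.01025936] [ 0.82039337  0.27278658 -0.38605622] 0.00298563023877455 0.049525565916904664
shift [ 1.5  0.1 -0.3] turn [-0.0001  0.0001  0.003 ]
```

View pics/s5.png

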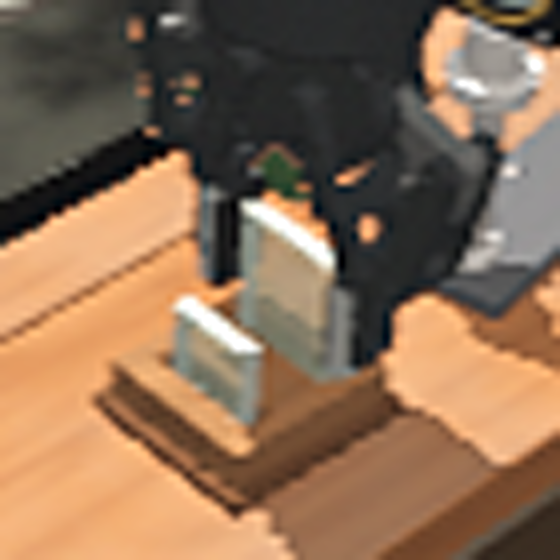

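The crop shows the pads either side of the tall glass's edges (near pad (345,330), far pad (215,235)), clear of the short glass. Closing.

Call:
{"api": "step_arm", "payload": {
  "moves": [
    [0.5, 0, -0.3, 0, 0, 0.002, 44],
    [0.5, 0, -0.3, 0, 0, 0.002, 38],
    [0.5, 0, -0.3, 0, 0, 0.002, 36],
    [0.5, 0, -0.3, 0, 0, 0.002, 36],
    [0.5, 0, -0.3, 0, 0, 0.002, 36]
  ],
  "grip_force": 40
}}

```text
clock: 11.7
tcp_pos: [0.4334, -0.1428, -0.0102]
orientation: [-2.521, -1.874, 0.001]
contact_force: [-1.4, 0.2, 6.8]
grip_width: 0.0393
gripper_force: 39.4
```

Call:
{"api": "step_arm", "payload": {
  "moves": [
    [0, 0, -10, 0, 0, 0, 36],
    [0, 0, -25, 0, 0, 0, 36],
    [0, 0, -55, 0, 0, 0, 36],
    [0, 0, -95, 0, 0, 0, 36],
    [0, 0, -135, 0, 0, 0, 36],
    [0, 0, -160, 0, 0, 0, 36],
    [0, 0, -160, 0, 0, 0, 36],
    [0, 0, -160, 0, 0, 0, 36]
  ]
}}

```text
clock: 12.5
tcp_pos: [0.4327, -0.1428, 0.1495]
orientation: [-2.521, -1.874, 0.002]
contact_force: [0.2, -0.1, -1.0]
grip_width: 0.0393
gripper_force: 41.7
```

```bash
python3 - <<'E'
from h import *
o=r.get_obs();print(o['tcp_pos'],o['contact_force'],abs(o['qvel']).max(),o['grip_width'],o['gripper_force'])
f=grab('wrist');W=cloud(f);T=R.from_rotvec(o['orientation']);Q=T.inv().apply(W[f['depth']>0]-o['tcp_pos'])*1000
q=Q[(abs(Q[:,1])<17)&(abs(Q[:,0])<20)&(Q[:,2]>-82)&(Q[:,2]<-15)]
h,e=np.histogram(q[:,2],bins=range(-82,-14,3));print(dict(zip(e,h)))
t=q[:,2].min(); 
zt=e[h.argmax()];q=q[abs(q[:,2]-zt-1.5)<3];print('top',np.median(q[:,2]),np.percentile(q[:,0],[2,98]));rc=cv2.minAreaRect(q[:,:2].astype(np.float32));print(rc)
f=grab('top');W=cloud(f);box(W,.4,.47,-.125,-.095,.03,.055)
E
```

```text
[ 0.43266258 -0.14281612  0.14952651] [ 0.20154678 -0.09103892 -0.99194285] 0.0329988439871366 0.03926617057518498 41.66068911552429
{np.int64(-82): np.int64(0), np.int64(-79): np.int64(0), np.int64(-76): np.int64(978), np.int64(-73): np.int64(1012), np.int64(-70): np.int64(465), np.int64(-67): np.int64(378), np.int64(-64): np.int64(367), np.int64(-61): np.int64(366), np.int64(-58): np.int64(315), np.int64(-55): np.int64(301), np.int64(-52): np.int64(278), np.int64(-49): np.int64(277), np.int64(-46): np.int64(251), np.int64(-43): np.int64(237), np.int64(-40): np.int64(235), np.int64(-37): np.int64(204), np.int64(-34): np.int64(202), np.int64(-31): np.int64(198), np.int64(-28): np.int64(177), np.int64(-25): np.int64(165), np.int64(-22): np.int64(61), np.int64(-19): np.int64(46)}
top -72.83439685268984 [-2.52817415  4.45949538]
((0.7414207458496094, 0.00994873046875), (33.97782897949219, 8.29548454284668), 89.86471557617188)
49 [ 443.3 -112.5    7.8   31.1   71.6] mean [ 0.4435 -0.1124  0.0434] z 0.0349 0.0479
```

```bash
python3 - <<'E'
from h import *
o=r.get_obs();print(o['tcp_pos'],abs(o['qvel']).max())
plan([.4062,-.2683,.18],-5)
E
```

```text
[ 0.43174676 -0.14251008  0.14809397] 0.0138908271433467
shift [-127.8   11.6  -31.9] turn [-0.0044 -0.0004 -0.2047]
```

Call:
{"api": "step_arm", "payload": {
  "moves": [
    [-5, 0, -20, -0.002, 0, -0.03, 36],
    [-35, 3, -32, -0.004, 0, -0.07, 36],
    [-65, 6, -32, -0.004, 0, -0.12, 36],
    [-95, 9, -32, -0.004, 0, -0.17, 36],
    [-118, 11, -32, -0.004, 0, -0.205, 36],
    [-128, 11.6, -32, -0.004, 0, -0.205, 36],
    [-128, 11.6, -32, -0.004, 0, -0.205, 36],
    [-128, 11.6, -32, -0.004, 0, -0.205, 36]
  ]
}}

```text
clock: 13.4
tcp_pos: [0.4073, -0.2672, 0.1803]
orientation: [-2.315, -2.123, -0.002]
contact_force: [0.4, -0.1, -1.0]
grip_width: 0.039
gripper_force: 41.7
```

Call:
{"api": "step_arm", "payload": {
  "moves": [
    [0, 0, 0, 0, 0, 0, 36],
    [0, 0, 0, 0, 0, 0, 36],
    [0, 0, 0, 0, 0, 0, 36]
  ]
}}

```text
clock: 13.7
tcp_pos: [0.4076, -0.2679, 0.181]
orientation: [2.314, 2.123, 0.002]
contact_force: [0.8, 0.5, -0.0]
grip_width: 0.0391
gripper_force: 41.6
```

```bash
cat >> h.py <<'E'
def held():
    o=r.get_obs();f=r.grab_frame('wrist');W=cloud(f);T=R.from_rotvec(o['orientation']);Q=T.inv().apply(W[f['depth']>0]-o['tcp_pos'])*1000
    q=Q[(abs(Q[:,1])<16)&(abs(Q[:,0])<15)&(Q[:,2]>-82)&(Q[:,2]<-15)]
    m=(q[:,2]<-72);a=q[m];print('top z pct',np.percentile(a[:,2],[2,10,50]).round(1),'x',np.percentile(a[:,0],[2,98]).round(1),len(a))
    b=q[(q[:,0]>3)&(q[:,2]>-68)&(q[:,2]<-25)]
    A=np.c_[b[:,1],b[:,2],np.ones(len(b))];s=np.linalg.lstsq(A,b[:,0],rcond=None)[0];print('face x=',s.round(4),len(b))
    return W
E
python3 - <<'E'
from h import *
o=r.get_obs();print(o['tcp_pos'],abs(o['qvel']).max(),o['grip_width'])
W=held();box(W,.37,.45,-.245,-.19,.148,.157);box(W,.36,.44,-.37,-.285,.12,.15)
plan([.4062,-.2683,.0838],-5)
E
```

```text
[ 0.40756657 -0.26793356  0.18102829] 0.005590477590925291 0.03914328853704151
top z pct [-74.4 -73.9 -73.2] x [-2.6  3.6] 1407
face x= [ 1.2000e-03 -6.0000e-04  4.0484e+00] 3711
1601 [ 410.2 -225.5   13.8   46.1   85.2] mean [ 0.4103 -0.2251  0.152 ] z 0.148 0.1543
0
shift [-0.3 -1.5 97.3] turn [0.002  0.     0.0011]
```

Call:
{"api": "step_arm", "payload": {
  "moves": [
    [0, -1.4, 15, 0.002, 0, 0.001, 36],
    [0, -1.4, 35, 0.002, 0, 0.001, 36],
    [0, -1.4, 55, 0.002, 0, 0.001, 36],
    [0, -1.4, 75, 0.002, 0, 0.001, 36],
    [0, -1.4, 90, 0.002, 0, 0.001, 36],
    [0, -1.4, 97, 0.002, 0, 0.001, 36],
    [0, -1.4, 97, 0.002, 0, 0.001, 36],
    [0, -1.4, 97, 0.002, 0, 0.001, 36]
  ]
}}

```text
clock: 14.55
tcp_pos: [0.4065, -0.2687, 0.0845]
orientation: [2.316, 2.121, 0.0]
contact_force: [0.3, -0.6, -0.7]
grip_width: 0.0392
gripper_force: 41.6
```

Call:
{"api": "step_arm", "payload": {
  "moves": [
    [0, 0, 0, 0, 0, 0, 36],
    [0, 0, 0, 0, 0, 0, 36]
  ]
}}

```text
clock: 14.75
tcp_pos: [0.4066, -0.2689, 0.0847]
orientation: [2.316, 2.121, 0.0]
contact_force: [0.1, -0.4, 0.0]
grip_width: 0.0394
gripper_force: 41.6
```

```bash
python3 - <<'E'
from h import *
o=r.get_obs();print(o['tcp_pos'],abs(o['qvel']).max(),o['grip_width'],o['contact_force'])
W=held();box(W,.37,.45,-.242,-.19,.148,.157)
plan([.4062,-.268,.084],-5)
f=grab('side');W=cloud(f)
print('lens,glass side');box(W,.37,.45,-.242,-.19,.12,.157);box(W,.375,.44,-.29,-.25,.105,.15);box(W,.36,.44,-.37,-.285,.12,.15)
f2=grab('top');W=cloud(f2);print('top lens, lamp');box(W,.37,.45,-.242,-.19,.148,.157);box(W,.36,.44,-.37,-.285,.12,.15)
u,v=proj(f,[.406,-.267,.12])[0].astype(int)
cv2.imwrite('pics/s6.png',cv2.resize(f['image'][v-45:v+45,u-45:u+45,::-1],None,fx=6,fy=6,interpolation=cv2.INTER_CUBIC))
E
```

```text
[ 0.40655826 -0.26885503  0.08470735] 0.002929188030098898 0.039365951417241495 [ 0.09631688 -0.40598286  0.04715703]
top z pct [-74.3 -73.8 -73.2] x [-2.6  3.7] 1421
face x= [ 2.2000e-03 -1.0000e-03  3.9999e+00] 3693
5212 [ 410.5 -225.1   13.7   46.5   85.3] mean [ 0.4104 -0.2249  0.152 ] z 0.148 0.1544
shift [ 0.8 -0.3  0.6] turn [ 0.0009  0.0006 -0.0008]
lens,glass side
244 [ 410.4 -225.3   14.8   47.4   85.2] mean [ 0.4093 -0.2235  0.1398] z 0.1203 0.1543
208 [ 407.1 -264.8   18.6   65.    84.1] mean [ 0.4033 -0.2637  0.1354] z 0.1059 0.15
14 [ 400.8 -316.    34.4   19.6   30.1] mean [ 0.4037 -0.3112  0.1371] z 0.1205 0.144
top lens, lamp
158 [ 411.  -225.3   13.9   45.8   86.1] mean [ 0.4105 -0.2254  0.1525] z 0.1481 0.1561
0
```

View pics/s6.png

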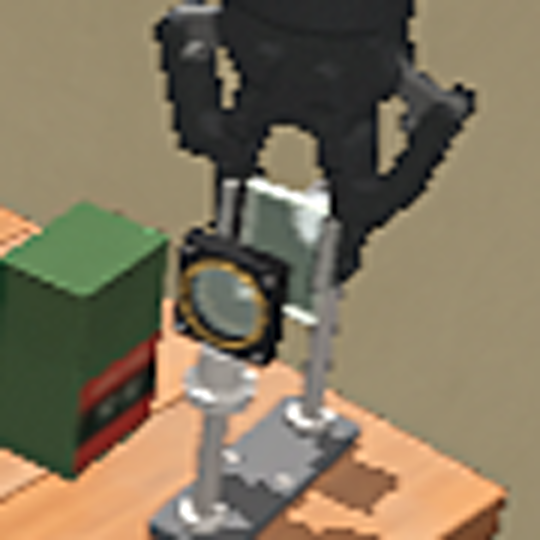

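The picture shows the lens seated at (228,300) and the glass upright behind it at (285,250), held by its edges. One small trim, then hand in.

Call:
{"api": "step_arm", "payload": {
  "moves": [
    [0.9, -0.2, 0.6, 0.001, 0, -0.001, 36],
    [0.9, -0.2, 0.6, 0.001, 0, -0.001, 36],
    [0.9, -0.2, 0.6, 0.001, 0, -0.001, 36],
    [0.9, -0.2, 0.6, 0.001, 0, -0.001, 36],
    [0.9, -0.2, 0.6, 0.001, 0, -0.001, 36],
    [0.9, -0.2, 0.6, 0.001, 0, -0.001, 36]
  ]
}}

```text
clock: 15.5
tcp_pos: [0.4059, -0.2677, 0.0833]
orientation: [-2.315, -2.122, 0.001]
contact_force: [0.0, 0.1, -0.5]
grip_width: 0.0393
gripper_force: 41.6
```

```bash
python3 - <<'E'
from h import *
o=r.get_obs();print(o['tcp_pos'],abs(o['qvel']).max(),o['grip_width'],o['gripper_force']);plan([.4062,-.268,.084],-5)
if abs(o['tcp_pos']-[.4062,-.268,.084]).max()<.0015 and abs(o['qvel']).max()<.02: print(r.hand_in())
E
```

```text
[ 0.40588793 -0.26766153  0.0833254 ] 0.0012965824770260748 0.0393334281377217 41.6381299495697
shift [-0.3  0.3 -0.7] turn [-0.0012 -0.0001  0.0001]
the job is handed in; nothing more can be done
None
```

I handed the job in at about 15.5 s: the lens is seated on its post and square to the beam, and the tall glass is held still by its frosted edges within about 1 mm of beam mid. The fingertips appeared about 40 mm short of the reported TCP, so I used camera-measured offsets.

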